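Fan on, then show the cook the tiffin and the hot plate

ROBOT

A 7-joint arm with a two-finger parallel gripper is mounted at the origin on the work surface. World frame = base frame: x ahead of the robot, y to its left, z up, the work surface at z = 0. Lengths are in m, angles in rad, forces in N, time in s.
With the tool pointing down it reaches from about 0.425 to 0.925 m from the base axis. Payload 6.8 kg.
Tool frame: the origin (TCP) lies at the very end of the fingers, on their centre line; the grasp point (between the pads) lies 19 mm behind it; z points along the fingers, x is the direction in which the jaws open and shut, and the axes are right-handed (so a half turn about z gives the same grasp; the last joint's range is limited). The gripper opens to 85 mm and grips with 20 to 120 N. Pads are 22 mm wide; open, the fingers measure 114 mm over their backs; the gripper's body (76 mm by 85 mm) begins 54 mm behind the grasp point. The pads swing forward as they close: fully open they stand 13 mm farther back than shut.
Start: joints at [1.119, 0.477, 0.022, 1.555, -0.011, 1.109, -0.083], TCP at [0.228, -0.636, 0.231] pointing down, gripper open.
Joint ranges: [-2.96, 2.96], [-0.34, 2.1], [-1.41, 1.46], [0.24, 2.44], [-1.37, 4.51], [0.17, 1.92], [-2.96, 2.96]. Speed limits (rad/s): [2.39, 2.39, 3.14, 3.14, 3.14, 3.14, 3.14].

INTERFACE

Orientations are given as a unit quaternion [w, x, y, z].
In Python, from bench import r gives the robot as it stands.
- The arm moves only by the shell command python3 -m crank 'ROWS'. ROWS is JSON, a list of rows, each a list of 7 numbers: the shift along the tool's x, y, z in cm, then the turn, a rotation vector about the tool's x, y, z in degrees, then the opening, from -1 (shut) to 1 (fully open). A call has exactly 5 rows; each row is the pose to reach, as a shift and turn from the pose measured when the call began, along the tool's axes at that moment; what a row does not reach only later rows make up. A row lasts 1/8 s, in which the tool goes at most 62.5 mm and 10.7 degrees, less where a joint would pass 70% of its speed; a pose out of reach is approached as far as the arm can. A call with a gripper value outside its range is refused whole. The fingers move at their own pace and stop on an object; the grip force is fixed at half the most. Time passes only in rows, so rows that repeat a pose let the fingers close, or fill a call up. It gives the time, the measured TCP pose, the force and the opening at its end, in the units of the state.
- r.get_obs(): the state, without advancing time (a new reading comes with each control period).
- r.grab_frame(name): name is "side" or "top" or "wrist"; returns a dict with "pixels" (420x560x3 uint8, red, green, blue), "range_z" (420x560 float32, m along the optical axis (not along the pixel's ray), 0 where there is no reading), "fx", "fy", "cx", "cy" (pixels), "extrinsics" (4x4, takes a point from world to camera coordinates); the wrist camera has in their place "mount" (4x4, takes a point from camera to tool coordinates, whose origin is the TCP and whose axes are the tool frame's). Camera axes: x right, y down, z forward; pixel columns grow to the right and rows downward; lengths in m; the calibration is good to about 2 mm. A picture is of the moment at which its call begins: read the wrist's pose just before it.
- r.close_job(): hands the job in, once; it reports no verdict.
The state is a dict: "time": time; "q": joint angles; "qvel": joint speeds; "effort": joint torques, N m; "position": TCP position; "orientation": TCP orientation; "contact_force": force on the tool from outside, world axes, zero at the start; "torque": the same for the moment, N m; "grip_width": finger opening in m.
Only numpy, scipy, OpenCV 4.12 (cv2) and the standard library are available. Lean on these libraries where they do the work, as an engineer would, in place of code of your own. Each camera call takes 0.05 s, during which the arm holds its last target. There are 200 camera calls.

TASK

Get the lunch packing started: push the exhaust fan's toggle lever on the steel post all the way down with your fingertips. Then show the cook which tiffin to fill by pointing down at the three-tier one, fingertips about 3 cm above the middle of its carrying handle for two seconds, and after that show where its food comes from by pointing in the same way at the middle of the square hot plate for two seconds. Point at neither of the other two tiffins, touch nothing but the switch, and pick nothing up.

Things in the scene. Friction and masses are not known exactly. Their poses are not given: they have to be found in the camera images.
- fan_lever (a joint): Exhaust fan toggle lever, a horizontal hinge on the switch post. 0 rad = up (off), lever sloping 0.5 rad above level away from the post; 1.0 rad = fully down (on, its stop), 0.5 rad below level. Starts between 0 and 0.2. It stays where it is left; about 2.5 N down at its tip moves it. There is no spring.
- fan_tip (a point): Centre of the 16 mm black ball at the lever's free end, 50 mm from the hinge. Moves with the lever: from 214 mm (up) down to 166 mm (fully down) above the counter, never more than 50 mm out from the switch's face.
- switch_post: Fixed stainless post 70 x 100 mm in plan, 230 mm high, on a 100 x 120 x 6 mm foot; origin at the centre of its underside, z up. A grey switch box 70 x 70 mm stands 20 mm proud of its face on the post's own -x side; the lever's hinge is on that box's face at (-55, 0, 190) mm in the post's frame and runs along the post's y, the lever sticks out along its -x. The post's yaw and place vary.
- tiffin3: THE three-tier tiffin carrier (loose): three stacked round bright steel tins, each with a dark rim band, 124 mm across, 144 mm to the top of the tins, a low domed lid, and a bail handle of 8 mm steel bar along its own y; 193 mm to the handle's top. Origin at the centre of its underside, z up. The three tiffins look alike except for the number of tiers and change places.
- tiffin3_top (a point): Middle of the top of the three-tier tiffin's handle, 193 mm above the counter; the bar there is level over 70 mm.
- tiffin2: Two-tier tiffin, the same but 145 mm to the handle's top. Do not point at it or touch it. Origin at the centre of its underside.
- tiffin2_top (a point): Middle of the top of the two-tier tiffin's handle.
- tiffin4: Four-tier tiffin, the same but 241 mm to the handle's top. Do not point at it or touch it. Origin at the centre of its underside.
- tiffin4_top (a point): Middle of the top of the four-tier tiffin's handle.
- hot_plate: Fixed square electric hot plate 240 x 240 mm, 70 mm high, dark steel cooking top 225 mm square, black knob on its front; origin at the centre of its underside. Must not be touched.
- hot_plate_mid (a point): Middle of the hot plate's cooking top, 70 mm above the counter.
- saucer: Loose bystander; do not touch. Yellow melamine saucer 130 mm across, 18 mm high; origin under its centre.
- ladle: Loose bystander; do not touch. Steel ladle lying down, bowl 84 mm across, 32 mm high; origin under the bowl, handle 270 mm along its own -x, up to 50 mm high.
- tongs: Loose bystander; do not touch. Steel tongs lying flat, 14 mm high; origin at the joined end, arms 217 mm along its own +x, 78 mm wide over the tips.
- mug: Loose bystander; do not touch. Steel mug 80 mm across, 85 mm high; origin under its centre.
- oil_bottle: Loose bystander; do not touch. Amber glass oil bottle 68 mm across, 200 mm high; origin under its centre.
- jar: Loose bystander; do not touch. Glass jar 70 mm across, 85 mm high; origin under its centre.

How it is judged:
On the way, in this order (a step that is already met when the one before it is completed fails the run):
1. the fan lever is pushed all the way down (value of joint fan_lever above 0.85 rad), for 0.2 s.
2. the fingers point at the three-tier tiffin from just above its handle and stay there (horizontal distance between the grasp point and tiffin3_top below 0.035 m and z of the grasp point in the frame of tiffin3_top between 0.005 and 0.08 m), for 1.5 s.
3. the fingers point at the middle of the hot plate from just above it and stay there (horizontal distance between the grasp point and hot_plate_mid below 0.04 m and z of the grasp point in the frame of hot_plate_mid between 0.005 and 0.08 m), for 1.5 s.
At the end, for the whole second after the job is handed in: Lever down (over 0.85 rad); tiffins and bystanders at rest within 8 mm of their starts, tiffins upright. Before: grasp point 1.5 s within 35 mm sideways and 80 mm above the three-tier handle, then 40 mm and 80 mm for the hot plate middle (fingertips lie about 19 mm lower) (value of joint fan_lever above 0.85 rad and distance of each of tiffin2, tiffin3, tiffin4, saucer, ladle, tongs, mug, oil_bottle, jar from where it was at the start of the episode below 0.008 m and angle between each of tiffin2, tiffin3, tiffin4's own z axis and vertical below 0.1 rad and linear speed of each of tiffin2, tiffin3, tiffin4, saucer, ladle, tongs, mug, oil_bottle, jar below 0.02 m/s); the robot touches nothing.
It fails at once if the robot touches a tiffin or the hot plate (contact force between any of the fingers, the arm and tiffin2 above 0.3 N or contact force between any of the fingers, the arm and tiffin3 above 0.3 N or contact force between any of the fingers, the arm and tiffin4 above 0.3 N or contact force between any of the fingers, the arm and hot_plate above 0.3 N).
It fails at once if the robot touches a bystander (contact force between any of the fingers, the arm and saucer above 0.3 N or contact force between any of the fingers, the arm and ladle above 0.3 N or contact force between any of the fingers, the arm and tongs above 0.3 N or contact force between any of the fingers, the arm and mug above 0.3 N or contact force between any of the fingers, the arm and oil_bottle above 0.3 N or contact force between any of the fingers, the arm and jar above 0.3 N).
It fails at once if a tiffin or a bystander is moved by more than 15 mm or lifted (distance of any of tiffin2, tiffin3, tiffin4, saucer, ladle, tongs, mug, oil_bottle, jar from where it was at the start of the episode above 0.015 m).
It fails at once if the fingers point at the two-tier or the four-tier tiffin (grasp point within 30 mm sideways and 65 mm above its handle) ((horizontal distance between the grasp point and tiffin2_top below 0.03 m and z of the grasp point in the frame of tiffin2_top between 0.005 and 0.065 m) or (horizontal distance between the grasp point and tiffin4_top below 0.03 m and z of the grasp point in the frame of tiffin4_top between 0.005 and 0.065 m)).
It also fails if it takes over 58 s, if anything falls off the work surface, if the arm or the gripper's body presses on something with over 40 N, if the wrist force passes 120 N, or if a joint passes its speed limit or range.

## Working session

There is one attempt and no reset: what is moved stays moved. The work goes in short steps, Python scripts to look and compute and a shell command to move; the robot and the scene stay as the last step left them, time stands still between calls to the robot, and variables do not carry over. Pictures are saved under pics/ and viewed, about 8 in all and at most 12, crops included, and the job is handed in when it is done.

```bash
mkdir -p pics
cat > h.py <<'E'
import numpy as np,cv2
from bench import r
def cloud(f,T=None):
    d=f["range_z"];v,u=np.indices(d.shape)
    p=np.stack([(u-f["cx"])/f["fx"]*d,(v-f["cy"])/f["fy"]*d,d],-1)
    M=np.linalg.inv(f["extrinsics"]) if T is None else T
    w=p@M[:3,:3].T+M[:3,3]; w[d==0]=np.nan
    return w
E
python3 - <<'E'
from h import *
print(r.get_obs())
for n in("top","side"):
    f=r.grab_frame(n);cv2.imwrite(f"pics/{n}.png",f["pixels"][:,:,::-1]);w=cloud(f)
    np.savez(f"{n}.npz",w=w,px=f["pixels"],E=f["extrinsics"],k=[f["fx"],f["fy"],f["cx"],f["cy"]])
    print(n,np.linalg.inv(f["extrinsics"])[:3,3])
E
```

```text
{'time': 0.0, 'q': array([ 1.11889776,  0.477766  ,  0.02235143,  1.55638154, -0.01151573,
        1.10928361, -0.08307665]), 'qvel': array([-0.00094476, -0.00104218, -0.00209618,  0.00017489,  0.00091414,
       -0.0002955 ,  0.00021091]), 'effort': array([-5.23896342e-04, -5.96450758e+01,  1.60775498e+00, -2.81206405e+01,
        1.24462653e-02,  9.16295423e-03, -2.03091858e-06]), 'position': array([ 0.22732197, -0.63498808,  0.23037831]), 'orientation': array([-4.43643708e-04,  8.17646449e-01, -5.75720030e-01, -7.31080729e-04]), 'contact_force': array([ 0.01487197,  0.38644913, -0.61187468]), 'torque': array([-0.00336438, -0.01809116,  0.02247949]), 'grip_width': 0.08522061510361917}
top [ 0.49149985 -0.03435486  1.75188437]
side [ 0.37981283 -1.18120733  1.116057  ]
```

View pics/top.png

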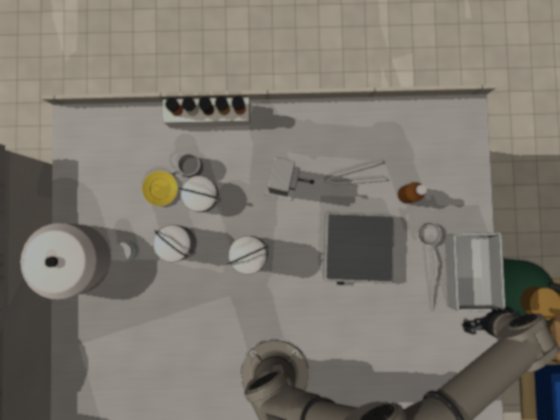

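View pics/side.png

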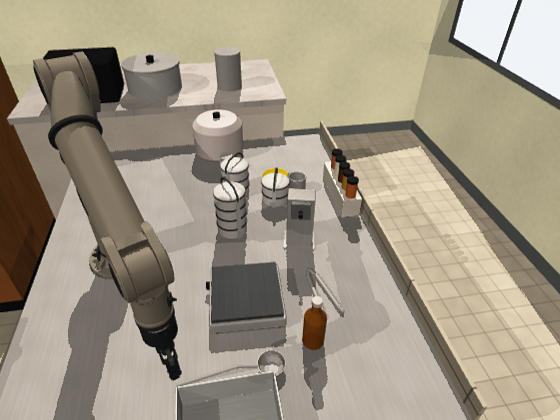

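The top view shows three tiffins at (199,193), (172,243) and (248,255), the post at (283,176) with its lever pointing right at (310,181), and the hot plate at (360,247). In the side view the nearest tiffin looks four-tier. I'll measure heights next.

```bash
cat > m.py <<'E'
from h import *
t=np.load("top.npz");w=t["w"];px=t["px"]
for n,(u,v) in dict(A=(199,193),B=(172,243),C=(248,255)).items():
    q=w[v-24:v+25,u-24:u+25].reshape(-1,3);q=q[q[:,2]>0.06];z=q[:,2]
    m=np.percentile(z,60);l=q[(abs(z-m)<.012)]
    c,rad=cv2.minEnclosingCircle((l[:,:2]*1000).astype(np.float32))
    h=q[z>m+.022]
    print(n,"lid z",m,"circle",c,rad,"zmax",z.max(),"handle n",len(h),h.mean(0) if len(h) else "", (h.min(0),h.max(0)) if len(h) else "")
def box(name,sl,z0,z1):
    q=w[sl].reshape(-1,3);q=q[(q[:,2]>z0)&(q[:,2]<z1)]
    print(name,len(q),cv2.minAreaRect((q[:,:2]*1000).astype(np.float32)),np.median(q[:,2]))
box("post",np.s_[150:205,260:305],.215,.25)
box("plate",np.s_[205:290,318:402],.055,.085)
# lever: black pixels
s=np.s_[165:200,290:322];g=px[s].max(-1);q=w[s][g<70];print("lever dark");print(np.round(q[np.argsort(q[:,1])],3))
# side depth ball
f=np.load("side.npz");s=np.s_[205:225,292:310];g=f["px"][s].max(-1);q=f["w"][s][g<60];print(np.round(q,3)[:30])
# tall things
for nm,(u,v) in dict(bottle=(412,192),mug=(189,164),ladle=(430,233)).items():print(nm,np.round(w[v,u],3))
E
python3 m.py
```

```text
A lid z 0.10709914623498377 circle (633.9840698242188, 246.533203125) 66.74748992919922 zmax 0.15391001555178763 handle n 76 [0.63390819 0.24321766 0.14131897] (array([0.61948736, 0.19351808, 0.13065552]), array([0.64886551, 0.29749061, 0.15391002]))
B lid z 0.15460728743172886 circle (467.12969970703125, 328.71368408203125) 66.74078369140625 zmax 0.19670349742089366 handle n 81 [0.46636505 0.32823999 0.18879205] (array([0.43295993, 0.28668906, 0.17766141]), array([0.50599526, 0.3706161 , 0.1967035 ]))
C lid z 0.20320930256629105 circle (427.9541015625, 75.51202392578125) 66.86310577392578 zmax 0.2475440438372094 handle n 85 [0.42517181 0.07773747 0.2365991 ] (array([0.40323545, 0.02527991, 0.22526301]), array([0.44794852, 0.12659304, 0.24754404]))
post 827 ((677.194091796875, -46.87976837158203), (89.8980712890625, 100.7696304321289), 75.38911437988281) 0.22859106563680198
plate 4368 ((437.16015625, -303.4963684082031), (237.86093139648438, 237.5828399658203), 86.60984802246094) 0.06929420186047663
lever dark
[[ 0.684 -0.157 -0.006]
 [ 0.657 -0.141  0.217]
 [ 0.654 -0.141  0.216]
 [
[... 1137 characters left out ...]
0.086  0.193]
 [ 0.665 -0.095  0.2  ]
 [ 0.669 -0.092  0.197]
 [ 0.673 -0.092  0.197]
 [ 0.676 -0.093  0.197]
 [ 0.659 -0.088  0.191]
 [ 0.661 -0.094  0.195]
 [ 0.662 -0.107  0.205]
 [ 0.666 -0.106  0.204]
 [ 0.673 -0.092  0.192]
 [ 0.676 -0.094  0.193]
 [ 0.66  -0.085  0.183]
 [ 0.659 -0.106  0.201]
 [ 0.66  -0.114  0.207]
 [ 0.664 -0.114  0.206]
 [ 0.673 -0.092  0.187]
 [ 0.652 -0.13   0.217]
 [ 0.655 -0.132  0.218]
 [ 0.658 -0.136  0.221]
 [ 0.673 -0.094  0.184]
 [ 0.66  -0.087  0.176]
 [ 0.651 -0.138  0.219]
 [ 0.654 -0.14   0.22 ]
 [ 0.658 -0.135  0.216]
 [ 0.661 -0.139  0.218]
 [ 0.66  -0.089  0.173]]
bottle [ 0.62  -0.473  0.149]
mug [ 0.754  0.296 -0.009]
ladle [ 0.482 -0.571  0.005]
```

```bash
cat > d.py <<'E'
import sys
from h import *
from scipy.spatial.transform import Rotation as R
o=r.get_obs();q=o["orientation"];M=R.from_quat([*q[1:],q[0]])
print("t",o["time"],"pos",o["position"].round(4),"zaxis",M.as_matrix()[:,2].round(3),"F",o["contact_force"].round(1),"q",o["q"].round(2))
up=R.from_quat([*np.array([.81765,-.57572,0,0])]); print("turn",(M.inv()*up).as_rotvec(degrees=True).round(2))
for a in sys.argv[1:]:
    print(a,(100*M.inv().apply(np.array(eval(a))-o["position"])).round(2))
E
python3 -m crank '[[0,0,-5,0,0,0,-1],[0,0,-10,0,0,0,-1],[0,0,-11,0,0,0,-1],[0,0,-11,0,0,0,-1],[0,0,-11,0,0,0,-1]]'; python3 d.py '[.655,-.138,.34]' '[.45,-.38,.34]'
```

```text
time: 0.72
position: [0.2271, -0.6343, 0.3383]
orientation: [-0.001, 0.818, -0.576, -0.002]
contact_force: [-0.0, -0.1, -0.2]
grip_width: -0.0001
t 0.725 pos [ 0.2271 -0.6343  0.3383] zaxis [-0.002  0.005 -1.   ] F [-0.  -0.1 -0.2] q [ 1.11  0.41  0.03  1.42 -0.01  1.32 -0.08]
turn [0.02 0.28 0.01]
[.655,-.138,.34] [-3.230e+01 -5.702e+01 -3.000e-02]
[.45,-.38,.34] [-16.43 -29.56  -0.1 ]
```

```bash
python3 -m crank '[[-2.5,-4.4,0,0,0,0,-1],[-5,-8.8,0,0,0,0,-1],[-7.5,-13.2,0,0,0,0,-1],[-10,-17.6,0,0,0,0,-1],[-12.5,-22,0,0,0,0,-1]]'; python3 d.py '[.655,-.138,.34]'
```

```text
time: 1.35
position: [0.3925, -0.4406, 0.337]
orientation: [-0.002, 0.818, -0.576, -0.004]
contact_force: [0.9, -0.0, 0.6]
grip_width: -0.0002
t 1.35 pos [ 0.3925 -0.4406  0.337 ] zaxis [-0.004  0.007 -1.   ] F [ 0.9 -0.   0.6] q [ 0.8   0.26 -0.08  1.62  0.02  1.27 -0.51]
turn [0.1  0.44 0.01]
[.655,-.138,.34] [-19.63 -34.92  -0.2 ]
```

```bash
python3 -m crank '[[-2.5,-4.4,0,0,0,0,-1],[-5,-8.8,0,0,0,0,-1],[-7.5,-13.2,0,0,0,0,-1],[-10,-17.6,0,0,0,0,-1],[-12.5,-22,0,0,0,0,-1]]'; python3 d.py '[.655,-.138,.34]'
```

```text
time: 1.98
position: [0.5576, -0.2472, 0.3358]
orientation: [-0.001, 0.818, -0.576, -0.005]
contact_force: [0.9, -0.7, -0.2]
grip_width: 0.0
t 1.975 pos [ 0.5576 -0.2472  0.3358] zaxis [-0.007  0.008 -1.   ] F [ 0.9 -0.7 -0.2] q [ 0.48  0.31 -0.21  1.57  0.06  1.28 -0.96]
turn [0.22 0.54 0.01]
[.655,-.138,.34] [ -7.   -12.85  -0.4 ]
```

```bash
python3 -m crank '[[-2.3,-4.3,0,0,0,0,-1],[-4.6,-8.6,0,0,0.5,0,-1],[-7,-12.8,0,0.2,0.5,0,-1],[-7,-12.8,0,0.2,0.5,0,-1],[-7,-12.8,0,0.2,0.5,0,-1]]'; python3 d.py '[.655,-.138,.235]'
python3 - <<'E'
from h import *
f=r.grab_frame("wrist");print(f["mount"])
cv2.imwrite("pics/w1.png",f["pixels"][:,:,::-1])
E
```

```text
time: 2.6
position: [0.6537, -0.1387, 0.3344]
orientation: [0.001, 0.818, -0.576, -0.001]
contact_force: [-0.3, -0.7, 0.4]
grip_width: 0.0001
t 2.6 pos [ 0.6537 -0.1387  0.3344] zaxis [-0.003  0.    -1.   ] F [-0.3 -0.7  0.4] q [ 0.29  0.41 -0.25  1.42  0.1   1.32 -1.19]
turn [ 0.18  0.08 -0.  ]
[.655,-.138,.235] [-0.01 -0.18  9.94]
[[ 9.99999563e-01 -5.65485366e-04 -7.45032010e-04 -3.24719709e-04]
 [ 7.43790626e-04  9.63738309e-01  2.66848118e-01 -6.61481346e-02]
 [ 5.67117183e-04 -2.66848556e-01  9.63738308e-01 -1.41427702e-01]
 [ 0.00000000e+00  0.00000000e+00  0.00000000e+00  1.00000000e+00]]
```

View pics/w1.png

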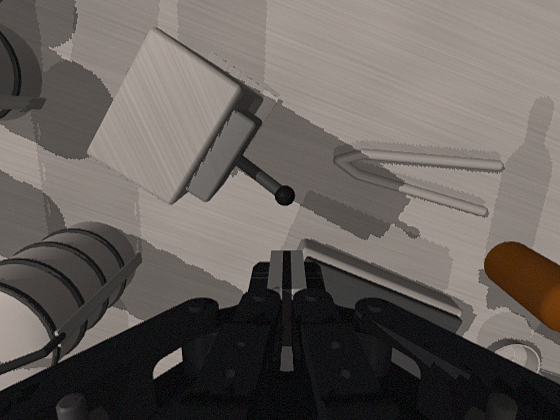

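The wrist view shows the ball at (285,195), the fingertips at (286,255), and the post up and to the left. I'll take the ball's position from it.

Run:
```python
from h import *
from scipy.spatial.transform import Rotation as R
o=r.get_obs();q=o["orientation"];T=np.eye(4);T[:3,:3]=R.from_quat([*q[1:],q[0]]).as_matrix();T[:3,3]=o["position"]
f=r.grab_frame("wrist");w=cloud(f,T@f["mount"])
m=f["pixels"][180:210,265:300].max(-1)<55
print(m.sum(),np.nanmedian(w[185:206,276:294].reshape(-1,3),0), w[195,285])
for u,v in((262,183),(250,174),(245,165)):print(w[v,u])
```

```text
361 [ 0.65622871 -0.13683983  0.2133087 ] [ 0.65754667 -0.13642176  0.2169133 ]
[ 0.65799964 -0.11715137  0.20543075]
[ 0.66056122 -0.10592151  0.20020396]
[ 0.66549834 -0.09983715  0.19723949]
```

```bash
python3 -m crank '[[0.1,0,4,0,0,0,-1],[0.1,-0.1,8,0,0,0,-1],[0.1,-0.1,10,0,0,0,-1],[0.1,-0.1,11.5,0,0,0,-1],[0.1,-0.1,12.5,0,0,0,-1]]'; python3 d.py '[.655,-.139,.172]'
```

```text
time: 3.32
position: [0.6549, -0.1424, 0.211]
orientation: [0.001, 0.817, -0.577, 0.0]
contact_force: [-1.1, -3.5, 4.8]
grip_width: 0.0002
t 3.325 pos [ 0.6549 -0.1424  0.211 ] zaxis [-0.001 -0.002 -1.   ] F [-1.1 -3.5  4.8] q [ 0.29  0.5  -0.24  1.57  0.13  1.08 -1.22]
turn [ 0.09 -0.11 -0.2 ]
[.655,-.139,.172] [-0.32 -0.13  3.9 ]
```

```bash
python3 -m crank '[[-0.6,-0.2,0.6,0,0,0,-1],[-0.7,-0.2,1.6,0,0,0,-1],[-0.7,-0.2,2.7,0,0,0,-1],[-0.7,-0.2,3.7,0,0,0,-1],[-0.7,-0.2,4.1,0,0,0,-1]]'; python3 d.py '[.655,-.137,.170]'
```

```text
time: 3.95
position: [0.6555, -0.1336, 0.173]
orientation: [-0.0, 0.817, -0.577, 0.001]
contact_force: [-10.3, 2.6, 34.6]
grip_width: -0.0
t 3.95 pos [ 0.6555 -0.1336  0.173 ] zaxis [ 0.002 -0.001 -1.   ] F [-10.3   2.6  34.6] q [ 0.28  0.53 -0.24  1.61  0.15  1.01 -1.24]
turn [-0.06 -0.09 -0.15]
[.655,-.137,.170] [0.3  0.17 0.3 ]
```

```bash
python3 -m crank '[[0,0,0,0,0,0,-1],[0,0,0,0,0,0,-1],[0,0,-3,0,0,0,-1],[0,0,-9,0,0,0,-1],[0,0,-15,0,0,0,-1]]'
python3 - <<'E'
from h import *
f=r.grab_frame("wrist");cv2.imwrite("pics/w2.png",f["pixels"][:,:,::-1])
from scipy.spatial.transform import Rotation as R
o=r.get_obs();q=o["orientation"];T=np.eye(4);T[:3,:3]=R.from_quat([*q[1:],q[0]]).as_matrix();T[:3,3]=o["position"]
w=cloud(f,T@f["mount"]);p=w.reshape(-1,3)
s=p[(np.hypot(p[:,0]-.656,p[:,1]+.134)<.015)&(p[:,2]>.1)]
print("ball pts",len(s),np.median(s,0) if len(s) else "",s.max(0) if len(s) else "")
E
python3 d.py '[.467,.329,.345]' '[.563,.1,.345]'
```

```text
time: 4.58
position: [0.6544, -0.1325, 0.3227]
orientation: [0.0, 0.817, -0.576, -0.001]
contact_force: [1.2, 0.1, 0.2]
grip_width: -0.0002
ball pts 8530 [ 0.66595462 -0.13070377  0.38135725] [ 0.6709863  -0.11927426  0.42351142]
t 4.625 pos [ 0.658  -0.1327  0.3329] zaxis [ 0.012 -0.001 -1.   ] F [2.4 0.1 7.7] q [ 0.28  0.41 -0.25  1.43  0.1   1.3  -1.2 ]
turn [-0.63 -0.31 -0.12]
[.467,.329,.345] [-49.9   2.5  -1.5]
[.563,.1,.345] [-25.1    1.13  -1.35]
```

View pics/w2.png

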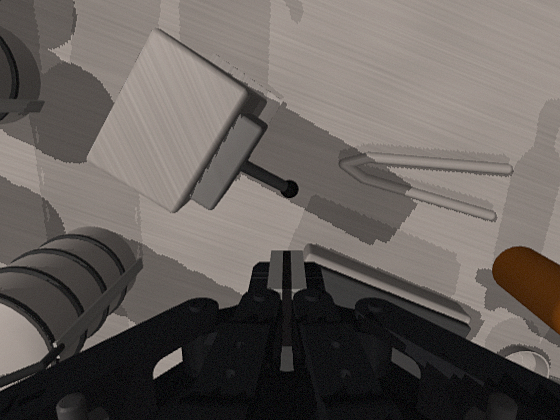

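The ball is now at (289,189) and looks smaller, so it should be lower. I'll check its height, then head for the three-tier tiffin.

```bash
python3 - <<'E'
from h import *
from scipy.spatial.transform import Rotation as R
o=r.get_obs();q=o["orientation"];T=np.eye(4);T[:3,:3]=R.from_quat([*q[1:],q[0]]).as_matrix();T[:3,3]=o["position"]
f=r.grab_frame("wrist");w=cloud(f,T@f["mount"]);g=f["pixels"][175:205,270:305].max(-1)<60
p=w[175:205,270:305][g];print(p[p[:,1].argsort()][:60:4].round(3))
E
python3 d.py '[.467,.329,.345]' '[.563,.1,.345]'
```

```text
[[ 0.614 -0.155 -0.   ]
 [ 0.657 -0.141  0.168]
 [ 0.653 -0.14   0.168]
 [ 0.66  -0.14   0.169]
 [ 0.655 -0.139  0.17 ]
 [ 0.653 -0.139  0.17 ]
 [ 0.66  -0.139  0.17 ]
 [ 0.658 -0.138  0.171]
 [ 0.651 -0.138  0.17 ]
 [ 0.662 -0.138  0.169]
 [ 0.655 -0.137  0.171]
 [ 0.658 -0.137  0.173]
 [ 0.657 -0.137  0.171]
 [ 0.652 -0.137  0.172]
 [ 0.658 -0.137  0.172]]
t 4.675 pos [ 0.6583 -0.1327  0.33  ] zaxis [ 0.013 -0.002 -1.   ] F [-0.5  0.   0.6] q [ 0.28  0.41 -0.25  1.44  0.1   1.29 -1.21]
turn [-0.65 -0.33 -0.11]
[.467,.329,.345] [-49.9    2.52  -1.81]
[.563,.1,.345] [-25.11   1.16  -1.66]
```

The ball's top is at 0.173 m, so its centre is at about 0.166 m and the lever is fully down. Moving to the three-tier tiffin.

```bash
python3 -m crank '[[-5,0.2,-1.5,-0.6,-0.3,0,-1],[-10,0.4,-1.8,-0.6,-0.3,0,-1],[-15,0.7,-1.8,-0.6,-0.3,0,-1],[-20,0.9,-1.8,-0.6,-0.3,0,-1],[-25,1.2,-1.8,-0.6,-0.3,0,-1]]'; python3 d.py '[.467,.329,.335]'
```

```text
time: 5.3
position: [0.5614, 0.1007, 0.3449]
orientation: [0.0, 0.817, -0.576, -0.001]
contact_force: [0.9, 0.8, 0.2]
grip_width: 0.0002
t 5.3 pos [0.5614 0.1007 0.3449] zaxis [-0.001 -0.    -1.   ] F [0.9 0.8 0.2] q [ 0.02  0.24 -0.37  1.64  0.09  1.28 -1.6 ]
turn [ 0.07  0.02 -0.07]
[.467,.329,.335] [-24.67   1.22   1.01]
```

```bash
python3 -m crank '[[-5,0.2,0,0,0,0,-1],[-10,0.4,0,0,0,0,-1],[-15,0.7,0,0,0,0,-1],[-20,0.9,0,0,0,0,-1],[-24.7,1.2,0.5,0,0,0,-1]]'; python3 d.py '[.467,.329,.225]'
python3 - <<'E'
from h import *
f=r.grab_frame("wrist");cv2.imwrite("pics/w3.png",f["pixels"][:,:,::-1])
E
```

```text
time: 5.92
position: [0.4656, 0.3312, 0.339]
orientation: [0.001, 0.818, -0.576, -0.001]
contact_force: [1.3, 0.4, 0.4]
grip_width: 0.0001
t 5.925 pos [0.4656 0.3312 0.339 ] zaxis [-0.003 -0.    -1.   ] F [1.3 0.4 0.4] q [-0.31  0.27 -0.51  1.64  0.13  1.27 -2.07]
turn [ 0.15  0.04 -0.  ]
[.467,.329,.225] [ 0.26 -0.09 11.39]
```

View pics/w3.png

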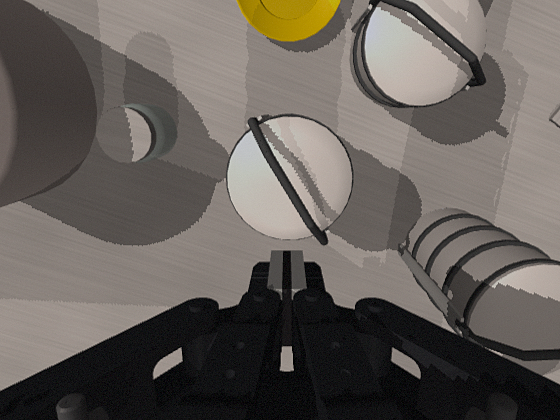

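The wrist view shows the target tiffin at (290,178), with its handle middle on the finger line; the taller four-tier one is at (490,290) and the two-tier at (420,50). I'll descend to 3 cm above the handle and hold.

```bash
python3 -m crank '[[0.2,0,4,0,0,0,-1],[0.2,0,7,0,0,0,-1],[0.2,0,9,0,0,0,-1],[0.2,0,10.5,0,0,0,-1],[0.2,0,11.2,0,0,0,-1]]'; python3 d.py '[.467,.329,.223]'; for i in 1 2 3; do python3 -m crank '[[0,0,0,0,0,0,-1],[0,0,0,0,0,0,-1],[0,0,0,0,0,0,-1],[0,0,0,0,0,0,-1],[0,0,0,0,0,0,-1]]'; done
```

```text
time: 6.6
position: [0.4603, 0.336, 0.225]
orientation: [0.001, 0.82, -0.572, -0.004]
contact_force: [0.1, 0.8, 0.1]
grip_width: 0.0002
t 6.6 pos [0.4603 0.336  0.225 ] zaxis [-0.007  0.003 -1.   ] F [0.1 0.8 0.1] q [-0.34  0.36 -0.5   1.79  0.19  1.05 -2.12]
turn [0.35 0.28 0.52]
[.467,.329,.223] [ 0.89 -0.39  0.19]
time: 7.22
position: [0.4604, 0.3361, 0.2252]
orientation: [0.001, 0.82, -0.572, -0.004]
contact_force: [0.8, -0.1, 0.1]
grip_width: 0.0002
time: 7.85
position: [0.4604, 0.336, 0.2252]
orientation: [0.001, 0.82, -0.572, -0.004]
contact_force: [1.3, 0.9, -0.4]
grip_width: -0.0
time: 8.48
position: [0.4603, 0.3361, 0.2252]
orientation: [0.001, 0.82, -0.572, -0.004]
contact_force: [-0.4, -0.2, -0.6]
grip_width: -0.0006
```

```bash
python3 -m crank '[[0,0,0,0,0,0,-1],[0,0,0,0,0,0,-1],[0,0,0,0,0,0,-1],[0,0,0,0,0,0,-1],[0,0,0,0,0,0,-1]]'; python3 d.py '[.467,.329,.223]'
python3 - <<'E'
from h import *
f=r.grab_frame("wrist");cv2.imwrite("pics/w4.png",f["pixels"][:,:,::-1])
f=r.grab_frame("side");cv2.imwrite("pics/s4.png",cv2.resize(f["pixels"][120:260,160:340,::-1],None,fx=3,fy=3))
E
```

```text
time: 9.1
position: [0.4604, 0.3361, 0.2252]
orientation: [0.001, 0.82, -0.572, -0.004]
contact_force: [0.3, 1.1, -0.1]
grip_width: 0.0003
t 9.1 pos [0.4604 0.3361 0.2252] zaxis [-0.007  0.003 -1.   ] F [ 0.3  1.1 -0.1] q [-0.34  0.36 -0.5   1.79  0.19  1.05 -2.12]
turn [0.33 0.29 0.52]
[.467,.329,.223] [ 0.89 -0.38  0.21]
```

View pics/s4.png

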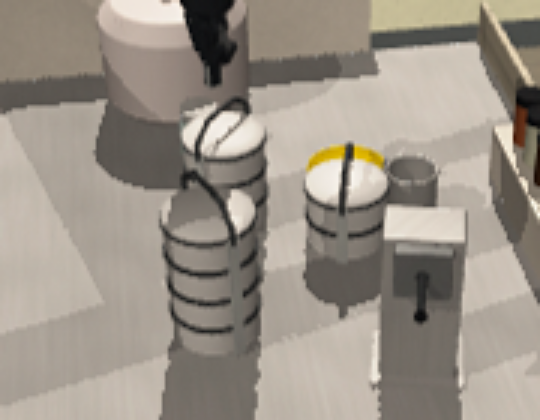

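The side view shows the lever down, and the tips just above the three-tier handle but about 1 cm off centre. I'll centre and hold again.

```bash
python3 -m crank '[[0.9,-0.4,0,0.3,0.3,0,-1],[0.9,-0.4,0,0.3,0.3,0,-1],[0.9,-0.4,0,0.3,0.3,0,-1],[0.9,-0.4,0,0.3,0.3,0,-1],[0.9,-0.4,0,0.3,0.3,0,-1]]';  for i in 1 2 3; do python3 -m crank '[[0,0,0,0,0,0,-1],[0,0,0,0,0,0,-1],[0,0,0,0,0,0,-1],[0,0,0,0,0,0,-1],[0,0,0,0,0,0,-1]]' >/dev/null; done; python3 d.py '[.467,.329,.223]'
python3 -m crank '[[0,0,-4,0,0,0,-1],[0,0,-8,0,0,0,-1],[0,0,-12,0,0,0,-1],[0,0,-12,0,0,0,-1],[0,0,-12,0,0,0,-1]]'; python3 d.py '[.6,.07,.35]'
```

```text
time: 9.82
position: [0.4671, 0.3291, 0.2251]
orientation: [0.0, 0.82, -0.572, -0.0]
contact_force: [-0.4, -0.9, -0.3]
grip_width: -0.0002
t 11.7 pos [0.4672 0.3291 0.2251] zaxis [-0. -0. -1.] F [-0.4  0.5 -0.5] q [-0.33  0.36 -0.5   1.79  0.19  1.05 -2.11]
turn [ 0.03 -0.01  0.53]
[.467,.329,.223] [0.01 0.02 0.21]
time: 12.32
position: [0.4669, 0.3289, 0.3445]
orientation: [0.001, 0.82, -0.572, -0.0]
contact_force: [-0.1, 0.1, -0.8]
grip_width: -0.0001
t 12.325 pos [0.4669 0.3289 0.3445] zaxis [-0.001 -0.001 -1.   ] F [-0.1  0.1 -0.8] q [-0.31  0.26 -0.51  1.63  0.13  1.28 -2.06]
turn [ 0.07 -0.03  0.53]
[.6,.07,.35] [28.89 -3.53 -0.54]
```

```bash
python3 -m crank '[[5.8,-0.7,0,0,0,0,-1],[11.6,-1.4,0,0,0,0,-1],[17.4,-2.1,-0.5,0,0,0,-1],[23.2,-2.8,-0.5,0,0,0,-1],[29,-3.5,-0.5,0,0,0,-1]]'; python3 d.py '[.437,-.303,.34]'
```

```text
time: 12.95
position: [0.6001, 0.0668, 0.3479]
orientation: [0.002, 0.82, -0.572, -0.001]
contact_force: [0.5, 0.9, 0.9]
grip_width: -0.0001
t 12.95 pos [0.6001 0.0668 0.3479] zaxis [-0.004 -0.001 -1.   ] F [0.5 0.9 0.9] q [ 0.06  0.3  -0.35  1.56  0.11  1.3  -1.53]
turn [ 0.22 -0.01  0.53]
[.437,-.303,.34] [29.06 28.09  0.9 ]
```

```bash
python3 -m crank '[[4,3.9,0,0,0,0,-1],[8,7.7,0,0,0,0,-1],[12,11.6,0,0,0,0,-1],[16,15.5,0,0,0,0,-1],[20,19.3,0,0,0,0,-1]]'; python3 d.py '[.437,-.303,.3]'
```

```text
time: 13.58
position: [0.4863, -0.1891, 0.3471]
orientation: [0.002, 0.82, -0.572, -0.002]
contact_force: [0.5, -0.5, 0.2]
grip_width: 0.0003
t 13.575 pos [ 0.4863 -0.1891  0.3471] zaxis [-0.006 -0.001 -1.   ] F [ 0.5 -0.5  0.2] q [ 0.43  0.14 -0.2   1.75  0.03  1.26 -1.  ]
turn [0.34 0.08 0.52]
[.437,-.303,.3] [8.99 8.54 4.75]
```

```bash
python3 -m crank '[[4,3.9,0,0,0,0,-1],[8,7.7,1,0.3,0,0,-1],[9,8.5,4,0.3,0,0,-1],[9,8.5,7,0.3,0,0,-1],[9,8.5,9,0.3,0,0,-1]]'; python3 d.py '[.437,-.303,.1]'
python3 - <<'E'
from h import *
f=r.grab_frame("wrist");cv2.imwrite("pics/w5.png",f["pixels"][:,:,::-1])
E
```

```text
time: 14.2
position: [0.4355, -0.3026, 0.2544]
orientation: [0.0, 0.82, -0.572, -0.003]
contact_force: [-0.2, 0.5, -0.2]
grip_width: 0.0002
t 14.2 pos [ 0.4355 -0.3026  0.2544] zaxis [-0.005  0.003 -1.   ] F [-0.2  0.5 -0.2] q [ 0.59  0.22 -0.11  1.86  0.03  1.06 -0.76]
turn [0.21 0.27 0.48]
[.437,-.303,.1] [ 0.17 -0.19 15.44]
```

View pics/w5.png

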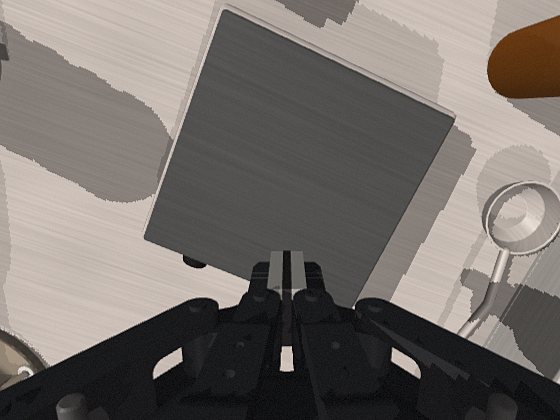

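The hot plate's middle is at about (290,168), on the finger line and clear all round. I'll descend to about 3 cm above it.

```bash
python3 -m crank '[[0.2,-0.2,4,0.2,0.3,0,-1],[0.2,-0.2,8,0.2,0.3,0,-1],[0.2,-0.2,10,0.2,0.3,0,-1],[0.2,-0.2,11,0.2,0.3,0,-1],[0.2,-0.2,11.5,0.2,0.3,0,-1]]'; python3 d.py '[.437,-.303,.102]'
```

```text
time: 14.88
position: [0.436, -0.3023, 0.1368]
orientation: [0.0, 0.82, -0.572, -0.002]
contact_force: [0.4, 0.7, 0.3]
grip_width: 0.0
t 14.875 pos [ 0.436  -0.3023  0.1368] zaxis [-0.004  0.001 -1.   ] F [0.4 0.7 0.3] q [ 0.58  0.36 -0.11  1.98  0.05  0.81 -0.78]
turn [0.16 0.15 0.51]
[.437,-.303,.102] [ 0.1  -0.08  3.48]
```

```bash
python3 -m crank '[[0.1,-0.1,1,0.1,0.1,0,-1],[0.1,-0.1,2,0.1,0.1,0,-1],[0.1,-0.1,3,0.1,0.1,0,-1],[0.1,-0.1,3.4,0.1,0.1,0,-1],[0.1,-0.1,3.4,0.1,0.1,0,-1]]'; for i in 1 2 3 4; do python3 -m crank '[[0,0,0,0,0,0,-1],[0,0,0,0,0,0,-1],[0,0,0,0,0,0,-1],[0,0,0,0,0,0,-1],[0,0,0,0,0,0,-1]]'>/dev/null; done;  python3 d.py '[.437,-.303,.102]'
python3 -m crank '[[0,0,-4,0,0,0,-1],[0,0,-9,0,0,0,-1],[0,0,-14,0,0,0,-1],[0,0,-19,0,0,0,-1],[0,0,-22,0,0,0,-1]]'; python3 -m crank '[[0,0,0,0,0,0,-1],[0,0,0,0,0,0,-1],[0,0,0,0,0,0,-1],[0,0,0,0,0,0,-1],[0,0,0,0,0,0,-1]]'
python3 - <<'E'
from h import *
b=np.load("top.npz");f=r.grab_frame("top");w=cloud(f)
for n,(u,v) in dict(A=(199,193),B=(172,243),C=(248,255)).items():
    s=np.s_[v-24:v+25,u-24:u+25];print(n,[ (c[0],c[1]) for c in [cv2.minEnclosingCircle((p[(p[:,2]>.06)][:,:2]*1000).astype(np.float32)) for p in (b["w"][s].reshape(-1,3),w[s].reshape(-1,3))]])
for n,s in dict(saucer=np.s_[165:212,138:183],mug=np.s_[148:180,175:205],tongs=np.s_[158:190,325:392],bottle=np.s_[175:210,392:432],ladle=np.s_[215:312,415:445],jar=np.s_[235:265,112:142]).items():
    print(n,"mean diff",np.abs(f["pixels"][s].astype(int)-b["px"][s]).mean().round(2))
p=w[160:205,290:322].reshape(-1,3);p=p[(np.hypot(p[:,0]-.656,p[:,1]+.137)<.008)&(p[:,2]>.1)];print("ball top z",np.nanmax(p[:,2]))
E
```

```text
time: 15.5
position: [0.437, -0.3028, 0.1025]
orientation: [0.0, 0.82, -0.572, -0.001]
contact_force: [-0.2, -1.1, -0.6]
grip_width: -0.0003
t 18.0 pos [ 0.437  -0.3028  0.1026] zaxis [-0.002  0.001 -1.   ] F [-0.2 -0.6 -0.7] q [ 0.58  0.41 -0.11  2.    0.06  0.73 -0.79]
turn [0.08 0.07 0.51]
[.437,-.303,.102] [0.02 0.01 0.06]
time: 18.62
position: [0.438, -0.3033, 0.3255]
orientation: [0.0, 0.82, -0.572, 0.001]
contact_force: [-0.6, -0.3, 0.1]
grip_width: 0.0002
time: 19.25
position: [0.4378, -0.3032, 0.3248]
orientation: [0.0, 0.82, -0.572, 0.0]
contact_force: [-0.2, -0.8, -0.4]
grip_width: 0.0001
A [((662.32568359375, 261.3503723144531), 92.74645233154297), ((662.4031372070312, 260.8991394042969), 92.06571197509766)]
B [((468.6429748535156, 327.2966003417969), 66.9058609008789), ((468.09808349609375, 327.27801513671875), 66.33016204833984)]
C [((426.5505676269531, 75.2215347290039), 67.13746643066406), ((426.47332763671875, 75.3675537109375), 67.30998229980469)]
saucer mean diff 1.51
mug mean diff 1.39
tongs mean diff 2.1
bottle mean diff 5.37
ladle mean diff 7.73
jar mean diff 1.32
ball top z 0.1728589101773299
```

```bash
python3 -c "
from bench import r
print(r.close_job())"
```

```text
the job is handed in; nothing more can be done
None
```

The job is done and handed in at about 19.3 s of the 58 s allowed; no verdict was reported.

- **Fan lever:** I pushed it to its stop with the closed fingertips, and the force rose to about 35 N there. In the last top view the ball's top was at 0.173 m, so its centre was about 0.165 m, which is fully down.
- **Three-tier tiffin:** I identified it by its lid height. I pointed 3.2 cm above the middle of its handle, first about 1 cm off-centre for 2.5 s, then centred for about 2.5 s.
- **Hot plate:** I pointed 3.3 cm above its middle for about 2.5 s, then lifted clear.

**Last checks:** The three tiffins were within 1 mm of their starting places. The wrist force stayed near zero except at the lever. One reading of 7.7 N came during the quick lift off it, with nothing near the arm.

The saucer, mug, tongs and jar looked unchanged. The image patches around the bottle and ladle differed slightly more (5 to 8 grey levels). I put that down to the arm's changed shadow, since the gripper never went near either, but I did not measure their positions separately.

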